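# Clear the collage board and hold its sprung sheet clamp open at the mark

### The arm

A 6-joint arm with a two-finger parallel gripper is mounted at the origin on the work surface. World frame = base frame: x ahead of the robot, y to its left, z up, the work surface at z = 0. Lengths are in m, angles in rad, forces in N, time in s.
With the tool pointing down it reaches from about 0.325 to 0.875 m from the base axis. Payload 4.4 kg.
Tool frame: the origin (TCP) lies at the very end of the fingers, on their centre line; the grasp point (between the pads) lies 19 mm behind it (arm.pinch_z is the z of the grasp point in the tool frame, in m); z points along the fingers, y is the line along which they close (so a half turn about z gives the same grasp; the last joint's range is limited). The gripper opens to 85 mm and grips with 20 to 120 N. Pads are 22 mm wide; open, the fingers measure 114 mm over their backs; the gripper's body (76 mm by 85 mm) begins 54 mm behind the grasp point. The pads swing forward as they close: fully open they stand 13 mm farther back than shut.
Start: joints at [-1.401, 0.207, 1.542, -0, 1.393, -0.15], TCP at [0.181, -0.546, 0.231] pointing down, gripper open.
Joint ranges: [-2.73, 2.73], [-0.86, 2.22], [0.23, 2.46], [-1.11, 4.25], [0.08, 2.63], [-2.82, 2.82]. Speed limits (rad/s): [2.79, 2.79, 3.14, 3.14, 3.14, 3.14].

### API

Orientations are given as a 3x3 rotation matrix whose columns are the frame's x, y, z axes.
In Python, from rig import arm gives the robot as it stands. The module is installed in compiled form; this text tells all that it offers.
- The arm moves only by the tool arm_command, never from a script. Its argument "deltas" is a list of rows, each an object with "slide": the shift along the world's x, y, z in mm, a list of three; "twist": the turn, a rotation vector about the world's x, y, z in rad, a list of three. A call has 1 to 20 rows; each row is the pose to reach, as a shift and turn from the pose commanded when the call began; what a row does not reach only later rows make up. A row lasts 1/8 s, in which the tool goes at most 62.5 mm and 10.7 degrees, less where a joint would pass 70% of its speed; a pose out of reach is approached as far as the arm can. A call with a gripper value outside its range is refused whole. "claw" is the closure, from 0 (fully open) to 1 (shut), set as the call begins (left out, the last holds). The fingers move at their own pace and stop on an object; "grip_force" is the grip in N (left out, the last holds). Time passes only in rows, so rows that repeat a pose let the fingers close. It gives the time, the measured TCP pose, the force, the opening and the grip force at its end, in the units of the state.
- arm.observe(): the state, without advancing time (a new reading comes with each control period).
- arm.camera(name): name is "scene" or "top" or "wrist"; returns (picture, depth): 480x640x3 uint8, red, green, blue; 480x640 float32, m along the optical axis (not along the pixel's ray), 0 where there is no reading.
- arm.get_calibration(name): a dict with "fov_y" (degrees; the focal length in pixels is half the picture's height over the tangent of half this angle, whatever the lens; pixels are square), "cx", "cy" (the principal point, pixels), "distortion" ([k1, k2, p1, p2, k3] as OpenCV has them; the pictures are not rectified), "world_from_camera" (4x4, takes a point from camera to world coordinates). Camera axes: x right, y up, looking along -z (the intrinsics and any distortion apply to the point x, -y, -z); pixel columns grow to the right and rows downward; lengths in m; the calibration is good to about 2 mm. A picture is of the moment at which its call begins: read the wrist's pose just before it. get_calibration takes no time and is no camera call; for the wrist camera it gives the pose at the moment of the call.
- arm.hand_in(): hands the job in; it is judged then, once.
The state is a dict: "time": time; "joint_positions": joint angles; "dq": joint speeds; "tau": joint torques, N m; "tcp_pos": TCP position; "eef_rot": TCP orientation; "wrist_force": force on the tool from outside, world axes, zero at the start; "ft_torque": the same for the moment, N m; "opening": opening from 0.0 (shut) to 1.0 (fully open); "grasp_force": force on a finger pad.
Only numpy, scipy, OpenCV 4.12 (cv2) and the standard library are available. Lean on these libraries where they do the work, as an engineer would, in place of code of your own. Each camera call takes 0.05 s, during which the arm holds its last target. There are 200 camera calls.

### The job

Clear the collage board for the next sheet: put the two glue sticks into the long tray and the rubber stamp into the square tray. Then pull the sprung rod of the board's sheet clamp out by its wooden handle until its pointer stands level with the steel length mark, and finish while still holding it steady there (do not let go), so that a sheet can be slipped in. Leave the paste jar and the pencil sharpener where they are.

Things in the scene. Friction and masses are not known exactly. Their poses are not given: they have to be found in the camera images.
- board: the fixed plywood collage board, 265 x 340 x 12 mm (x, y, thickness), lying on the table; origin on its underside, and the ply reaches from x -120 to +145 mm and y -170 to +170 mm of it; z up. The aluminium sleeve of the sheet clamp (22 mm across, its end collar 27 mm) lies along the board's y at x = +85 mm, from y -155 to -8 mm, top 49 mm above the table. The rod is pulled out in the board's +y direction.
- rod: the sliding rod of the sheet clamp, steel, 13 mm across; its origin is at the centre of the black block (34 x 16 x 24 mm) at its outer end, 35 mm above the table. Axes as the board's. Slides only along the board's y: travel 0 (fully in, where its spring holds it at the start) to 130 mm; pulling takes about 5 N at the start, rising to about 13 N at 110 mm; it springs back in if let go.
- rod_grip (a point): point in the middle of the upper part of the rod's upright wooden handle, 80 mm above the table. The handle is a plate 34 mm wide (along board x), 12 mm thick (along board y, the pull direction), from 45 to 101 mm above the table; take it from above with the fingers on its two broad faces, before and behind it along the pull.
- rod_pointer (a point): tip of the small steel pointer (4 mm thick along board y) on the rod's block, pointing to the board's +x, 29 mm above the table; its y on the board is that of the handle's middle.
- mark_fin (a point): front face of the upright fin (4 mm thick along board y, top 37 mm above the table) of the fixed steel length mark, standing on the aluminium scale strip at the board's far edge, 3.5 mm clear of the pointer's path. Axes as the board's. It stands 50 to 110 mm further along the board's +y than the pointer at the start. The rod is at its mark when pointer tip and fin have the same y on the board.
- glue_a_center (a point): centre of a glue stick lying on the board, 100 mm long along its own x, 28 mm thick (white body 25 mm across, square 28 mm foot at -x, round orange cap at +x), about 40 g; centre 14 mm above what it lies on. The foot keeps it from rolling.
- glue_b_center (a point): centre of the second, like glue stick
- stamp_center (a point): centre of the wooden rubber stamp standing on the board, 66 mm tall, about 90 g: a block 60 x 40 mm (x, y) 22 mm high with a turned wooden handle in the middle, whose round knob, 29 mm across, is from 48 to 58 mm above its underside; this point is 33 mm above its underside, so the knob's middle is 20 mm above this point
- long_tray: the long open cardboard tray, 270 x 140 x 40 mm (x, y, height), walls and floor 5 mm, fixed; origin under its centre on the table, z up
- square_tray: the square open cardboard tray, 150 x 150 x 40 mm, walls and floor 5 mm, fixed; origin under its centre on the table, z up
- glue_a: glue stick a, origin at the middle of its underside
- glue_b: glue stick b, origin at the middle of its underside
- stamp: the stamp, origin at the middle of its underside
- paste_jar: bystander: a jar 68 mm across, 85 mm tall, beyond the board; origin at its foot
- sharpener: bystander: a grey pencil sharpener, 50 x 40 x 45 mm, beyond the board; origin at its foot

How it is judged:
By the outcome, as a careful person would: the job done as asked, in the order asked, and still so for the second after the job is handed in, while the arm keeps its last pose, push and grip.
It also fails if it takes over 72 s, if anything falls off the work surface, if the arm or the gripper's body presses on something with over 40 N, if the wrist force passes 120 N, or if a joint passes its speed limit or range.

## Working session

There is one attempt and no reset: what is moved stays moved. The work goes in short steps, Python scripts to look and compute and a tool call to move; the robot and the scene stay as the last step left them, time stands still between calls to the robot, and variables do not carry over. Pictures are saved under pics/ and viewed, at most 10 in all, crops included, and the job is handed in when it is done.

Besides the shell and the picture viewer there is one more tool, called as name(argument=value, ...), one argument or row to a line, values as JSON. arm_command: Moves the arm, as the interface text tells. Its arguments: {"type":"object","properties":{"deltas":{"type":"array"},"claw":{"type":"number"},"grip_force":{"type":"number"}},"required":["deltas"]}

```bash
mkdir -p pics; cat > h.py <<'E'
import numpy as np, cv2
from rig import arm
def shot(n):
    c=arm.get_calibration(n); im,d=arm.camera(n); return c,im,d
def pts(c,d,uv):
    """pixels Nx2 -> world using depth array values or given d"""
    uv=np.asarray(uv,float).reshape(-1,2); f=240/np.tan(np.radians(c['fov_y'])/2)
    K=np.array([[f,0,c['cx']],[0,f,c['cy']],[0,0,1]])
    n=cv2.undistortPoints(uv.reshape(-1,1,2),K,np.array(c['distortion'],float)).reshape(-1,2)
    z=d[uv[:,1].astype(int),uv[:,0].astype(int)]
    P=np.c_[n[:,0]*z,-n[:,1]*z,-z,np.ones(len(z))]
    return (P@np.array(c['world_from_camera']).T)[:,:3]
def cloud(c,d):
    v,u=np.mgrid[0:480,0:640]; return pts(c,d,np.c_[u.ravel(),v.ravel()]).reshape(480,640,3)
def save(n,im): cv2.imwrite('pics/'+n+'.png',im[:,:,::-1])
E
python3 - <<'E'
from h import *
for n in('top','scene'):
    c,im,d=shot(n); save(n,im); np.savez(n,im=im,d=d,P=cloud(c,d)); print(n,c['fov_y'],c['distortion'],np.round(c['world_from_camera'],3).tolist())
s=arm.observe(); print(s['time'],s['eef_rot'],s['opening'],arm.pinch_z)
E
```

```text
top 42.419167412900094 [0.06447805 0.         0.         0.         0.        ] [[0.021, 0.996, -0.085, 0.507], [-1.0, 0.02, -0.008, -0.015], [-0.006, 0.085, 0.996, 1.231], [0.0, 0.0, 0.0, 1.0]]
scene 46.91105214047488 [-0.10910084  0.          0.          0.          0.        ] [[0.527, -0.595, 0.607, 1.361], [0.85, 0.373, -0.372, -0.428], [-0.005, 0.711, 0.703, 0.923], [0.0, 0.0, 0.0, 1.0]]
0.1 [[ 9.48978313e-01  3.15341175e-01 -3.25418951e-04]
 [ 3.15341143e-01 -9.48976043e-01  2.10538358e-03]
 [ 3.55099343e-04 -2.10058134e-03 -9.99997731e-01]] 1.0030915145076573 -0.0187
```

View pics/top.png

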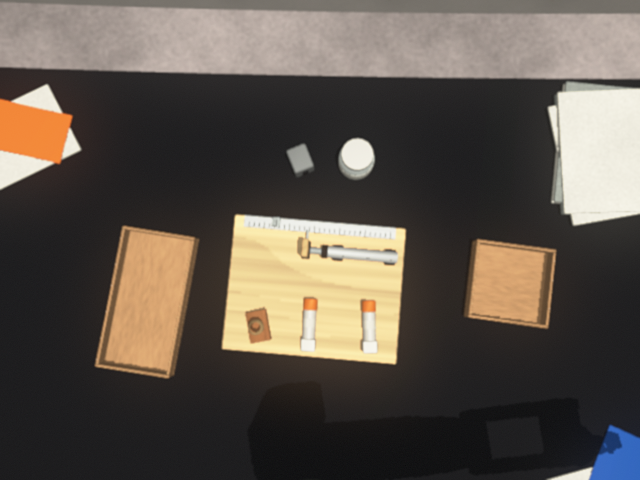

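View pics/scene.png

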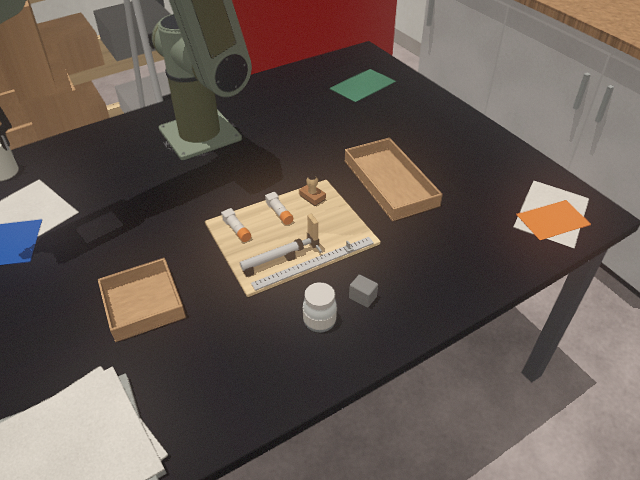

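The top view shows the long tray at (147,302), the square tray at (510,283), the stamp at (258,325) and the glue sticks at (309,325) and (369,327). The rod handle is at (305,245) and the mark at (276,222). Next I'll measure these.

```bash
cat > m.py <<'E'
from h import *
z=np.load('top.npz'); im,P=z['im'],z['P']; Z=P[...,2]
hsv=cv2.cvtColor(im,cv2.COLOR_RGB2HSV)
def rect(name,box,lo,hi,extra=None):
    u0,v0,u1,v1=box; m=np.zeros(Z.shape,bool); m[v0:v1,u0:u1]=1; m&=(Z>lo)&(Z<hi)
    if extra is not None:m&=extra
    q=P[m]; r=cv2.minAreaRect((q[:,:2]*1000).astype(np.float32))
    print(name,len(q),'z %.1f'%(np.median(q[:,2])*1e3),'mean',np.round(q[:,:2].mean(0)*1e3,1),'rect',np.round(r[0],1),np.round(r[1],1),round(r[2],2)); return q
rect('board',(215,205,415,370),.004,.02)
rect('glueB?',(295,290,325,355),.02,.06)
rect('glueA?',(355,290,382,355),.02,.06)
rect('orange1',(295,290,325,312),.02,.06); rect('foot1',(295,338,325,355),.02,.06)
rect('orange2',(355,290,382,312),.02,.06); rect('foot2',(355,341,382,355),.02,.06)
rect('stampblock',(240,300,280,350),.02,.045); rect('knob',(240,300,280,350),.058,.09)
rect('long',(85,215,210,385),.03,.06); rect('sq',(455,230,565,335),.03,.06)
rect('handle',(290,225,325,265),.085,.12)
rect('sleeve',(330,240,400,270),.03,.06)
rect('fin',(262,212,290,232),.022,.05)
rect('jar',(330,130,380,185),.06,.1)
E
python3 m.py; python3 - <<'E'
import cv2
im=cv2.imread('pics/top.png')[205:370,215:415]
cv2.imwrite('pics/topc.png',cv2.resize(im,(720,594),interpolation=cv2.INTER_CUBIC))
E
```

```text
board 19971 z 11.6 mean [516.3  20.5] rect [519.7  16.1] [322.7 395.8] 1.18
glueB? 719 z 36.9 mean [444.6  24.9] rect [444.9  25. ] [28.1 99.6] 87.99
glueA? 724 z 36.9 mean [443. -90.] rect [443.3 -90.1] [99.4 28.3] 2.92
orange1 184 z 36.9 mean [482.9  23.6] rect [482.6  23.8] [23.1 27.3] 1.33
foot1 200 z 38.9 mean [408.1  25.9] rect [407.8  26.3] [28.  25.6] 87.41
orange2 157 z 36.5 mean [483.3 -88.5] rect [483.1 -88.5] [19.3 27. ] 0.95
foot2 192 z 38.9 mean [405.9 -91.3] rect [405.6 -92. ] [23.3 28.6] 1.11
stampblock 560 z 33.5 mean [440.9 121.7] rect [440.5 122.9] [59.7 40.1] 11.67
knob 105 z 72.7 mean [441.5 121. ] rect [440.7 123.1] [26.1 27.7] 1.08
long 1501 z 38.3 mean [480.  341.1] rect [484.6 338.1] [143.  271.5] 81.88
sq 997 z 38.3 mean [ 534.3 -363.3] rect [ 533.2 -361.3] [151.  149.7] 83.49
handle 123 z 98.8 mean [587.9  34. ] rect [588.   34.3] [12.2 33. ] 85.79
sleeve 834 z 42.5 mean [581.1 -77.1] rect [581.4 -77.1] [130.2  29.6] 86.32
fin 39 z 25.9 mean [641.4  95.4] rect [642.9  95.3] [16.6 14.2] 1.65
jar 879 z 84.1 mean [766.  -59.1] rect [767.2 -60. ] [60.9 60.9] 42.83
```

View pics/topc.png

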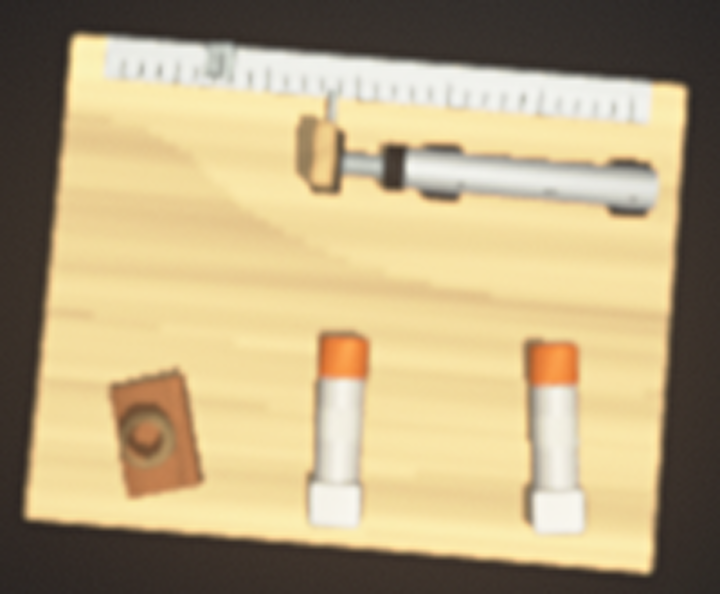

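Board yaw is about -3.7° and every size agrees with the data given. I'll take the right-hand glue stick first, at (443,-90) and 2.9°.

arm_command(
  deltas=[
    {"slide": [50,90,-20],"twist": [0,0,-0.07]},
    {"slide": [80,145,-40],"twist": [0,0,-0.15]},
    {"slide": [110,200,-60],"twist": [0,0,-0.22]},
    {"slide": [140,250,-80],"twist": [0,0,-0.271]},
    {"slide": [170,300,-100],"twist": [0,0,-0.271]},
    {"slide": [200,350,-110],"twist": [0,0,-0.271]},
    {"slide": [230,400,-120],"twist": [0,0,-0.271]},
    {"slide": [250,435,-140],"twist": [0,0,-0.271]},
    {"slide": [262,456,-160],"twist": [0,0,-0.271]},
    {"slide": [262,456,-180],"twist": [0,0,-0.271]},
    {"slide": [262,456,-180],"twist": [0,0,-0.271]},
  ],
  claw=0,
  grip_force=40,
)

```text
time: 1.48
tcp_pos: [0.4414, -0.0882, 0.0495]
eef_rot: [[0.999, 0.051, -0.005], [0.051, -0.999, 0.002], [-0.005, -0.002, -1.0]]
wrist_force: [1.0, -0.7, 0.4]
opening: 1.003
grasp_force: 0.0
```

arm_command(
  deltas=[
    {"slide": [1,-1,-20]},
    {"slide": [1,-1,-32]},
    {"slide": [1,-1,-36]},
    {"slide": [1,-1,-36]},
  ],
)

```text
$.deltas[0]: bad value
```

arm_command(
  deltas=[
    {"slide": [0,0,0]},
    {"slide": [0,0,0]},
    {"slide": [0,0,0]},
    {"slide": [0,0,0]},
    {"slide": [0,0,0]},
    {"slide": [0,0,0]},
  ],
  claw=1,
)

```text
$.deltas[0]: bad value
```

arm_command(
  deltas=[
    {"slide": [1,-1,-20],"twist": [0,0,0]},
    {"slide": [1,-1,-32],"twist": [0,0,0]},
    {"slide": [1,-1,-36],"twist": [0,0,0]},
    {"slide": [1,-1,-36],"twist": [0,0,0]},
  ],
)

```text
time: 1.98
tcp_pos: [0.4443, -0.091, 0.0155]
eef_rot: [[0.999, 0.049, 0.0], [0.049, -0.999, -0.0], [0.0, 0.0, -1.0]]
wrist_force: [-0.2, -0.0, 0.5]
opening: 0.999
grasp_force: 0.0
```

arm_command(
  deltas=[
    {"slide": [0,0,0],"twist": [0,0,0]},
    {"slide": [0,0,0],"twist": [0,0,0]},
    {"slide": [0,0,0],"twist": [0,0,0]},
    {"slide": [0,0,0],"twist": [0,0,0]},
    {"slide": [0,0,0],"twist": [0,0,0]},
    {"slide": [0,0,0],"twist": [0,0,0]},
  ],
  claw=1,
)

```text
time: 2.72
tcp_pos: [0.4447, -0.0908, 0.0157]
eef_rot: [[0.999, 0.05, 0.001], [0.05, -0.999, -0.0], [0.001, 0.0, -1.0]]
wrist_force: [-1.2, 0.7, 5.4]
opening: 0.276
grasp_force: 39.3
```

arm_command(
  deltas=[
    {"slide": [0,0,20],"twist": [0,0,0]},
    {"slide": [0,0,60],"twist": [0,0,0]},
    {"slide": [0,20,100],"twist": [0,0,0]},
    {"slide": [-2,60,110],"twist": [0,0,-0.02]},
    {"slide": [-5,110,110],"twist": [0,0,-0.05]},
    {"slide": [-8,160,110],"twist": [0,0,-0.08]},
    {"slide": [-11,210,110],"twist": [0,0,-0.1]},
    {"slide": [-13,260,110],"twist": [0,0,-0.13]},
    {"slide": [-15,310,110],"twist": [0,0,-0.16]},
    {"slide": [-18,360,110],"twist": [0,0,-0.192]},
    {"slide": [-20,400,100],"twist": [0,0,-0.192]},
    {"slide": [-21,425,80],"twist": [0,0,-0.192]},
    {"slide": [-21,437,60],"twist": [0,0,-0.192]},
    {"slide": [-21,437,40],"twist": [0,0,-0.192]},
    {"slide": [-21,437,40],"twist": [0,0,-0.192]},
    {"slide": [-21,437,40],"twist": [0,0,-0.192]},
  ],
)

```text
time: 4.72
tcp_pos: [0.4235, 0.3463, 0.0555]
eef_rot: [[0.99, -0.142, 0.0], [-0.142, -0.99, 0.0], [0.0, -0.0, -1.0]]
wrist_force: [0.5, 0.4, -0.7]
opening: 0.276
grasp_force: 39.3
```

arm_command(
  deltas=[
    {"slide": [0,0,-20],"twist": [0,0,0]},
    {"slide": [0,0,-36],"twist": [0,0,0]},
    {"slide": [0,0,-45],"twist": [0,0,0]},
    {"slide": [0,0,-46],"twist": [0,0,0]},
    {"slide": [0,0,-46],"twist": [0,0,0]},
  ],
)

```text
time: 5.35
tcp_pos: [0.4236, 0.3465, 0.0096]
eef_rot: [[0.99, -0.142, 0.0], [-0.142, -0.99, 0.0], [0.0, -0.0, -1.0]]
wrist_force: [0.1, -0.9, -1.3]
opening: 0.274
grasp_force: 39.4
```

arm_command(
  deltas=[
    {"slide": [0,0,0],"twist": [0,0,0]},
    {"slide": [0,0,0],"twist": [0,0,0]},
    {"slide": [0,0,0],"twist": [0,0,0]},
    {"slide": [0,0,30],"twist": [0,0,0]},
    {"slide": [0,0,70],"twist": [0,0,0]},
    {"slide": [0,0,90],"twist": [0,0,0]},
  ],
  claw=0.4,
)

```text
time: 6.1
tcp_pos: [0.4246, 0.3471, 0.1018]
eef_rot: [[0.99, -0.142, 0.003], [-0.142, -0.99, 0.002], [0.003, -0.002, -1.0]]
wrist_force: [0.6, -1.2, 0.6]
opening: 0.598
grasp_force: 0.0
```

arm_command(
  deltas=[
    {"slide": [2,-40,15],"twist": [0,0,0.02]},
    {"slide": [5,-90,20],"twist": [0,0,0.04]},
    {"slide": [8,-140,20],"twist": [0,0,0.06]},
    {"slide": [12,-190,20],"twist": [0,0,0.08]},
    {"slide": [15,-240,20],"twist": [0,0,0.1]},
    {"slide": [19,-285,10],"twist": [0,0,0.108]},
    {"slide": [21.5,-312,-10],"twist": [0,0,0.108]},
    {"slide": [21.5,-321.5,-30],"twist": [0,0,0.108]},
    {"slide": [21.5,-321.5,-45],"twist": [0,0,0.108]},
    {"slide": [21.5,-321.5,-50],"twist": [0,0,0.108]},
  ],
  claw=0,
)

```text
time: 7.35
tcp_pos: [0.444, 0.0253, 0.0484]
eef_rot: [[0.999, -0.034, -0.002], [-0.034, -0.999, 0.0], [-0.002, -0.0, -1.0]]
wrist_force: [0.5, 0.3, -0.3]
opening: 1.001
grasp_force: 0.0
```

arm_command(
  deltas=[
    {"slide": [0,0,-18],"twist": [0,0,0]},
    {"slide": [0,0,-29],"twist": [0,0,0]},
    {"slide": [0,0,-34],"twist": [0,0,0]},
    {"slide": [0,0,-34],"twist": [0,0,0]},
  ],
)

```text
time: 7.85
tcp_pos: [0.4448, 0.0251, 0.0152]
eef_rot: [[0.999, -0.034, -0.0], [-0.034, -0.999, 0.0], [-0.0, -0.0, -1.0]]
wrist_force: [-0.6, -0.3, 0.2]
opening: 0.999
grasp_force: 0.0
```

arm_command(
  deltas=[
    {"slide": [0,0,0],"twist": [0,0,0]},
    {"slide": [0,0,0],"twist": [0,0,0]},
    {"slide": [0,0,0],"twist": [0,0,0]},
    {"slide": [0,0,0],"twist": [0,0,0]},
    {"slide": [0,0,0],"twist": [0,0,0]},
    {"slide": [0,0,0],"twist": [0,0,0]},
  ],
  claw=1,
)

```text
time: 8.6
tcp_pos: [0.4452, 0.0247, 0.0157]
eef_rot: [[0.999, -0.034, 0.001], [-0.034, -0.999, -0.0], [0.001, 0.0, -1.0]]
wrist_force: [-0.4, 0.2, 5.7]
opening: 0.278
grasp_force: 39.3
```

arm_command(
  deltas=[
    {"slide": [0,0,20],"twist": [0,0,0]},
    {"slide": [0,0,60],"twist": [0,0,0]},
    {"slide": [0,10,100],"twist": [0,0,0]},
    {"slide": [10,40,110],"twist": [0,0,-0.02]},
    {"slide": [25,80,110],"twist": [0,0,-0.04]},
    {"slide": [40,125,110],"twist": [0,0,-0.06]},
    {"slide": [57,170,110],"twist": [0,0,-0.08]},
    {"slide": [73,220,110],"twist": [0,0,-0.107]},
    {"slide": [90,265,100],"twist": [0,0,-0.107]},
    {"slide": [98,293,80],"twist": [0,0,-0.107]},
    {"slide": [101,304,60],"twist": [0,0,-0.107]},
    {"slide": [101,304,40],"twist": [0,0,-0.107]},
    {"slide": [101,304,40],"twist": [0,0,-0.107]},
  ],
)

```text
time: 10.22
tcp_pos: [0.5433, 0.3273, 0.0521]
eef_rot: [[0.99, -0.141, -0.006], [-0.141, -0.99, -0.003], [-0.005, 0.004, -1.0]]
wrist_force: [-1.3, -0.3, -0.6]
opening: 0.277
grasp_force: 39.4
```

arm_command(
  deltas=[
    {"slide": [0,0,-20],"twist": [0,0,0]},
    {"slide": [0,0,-36],"twist": [0,0,0]},
    {"slide": [0,0,-45],"twist": [0,0,0]},
    {"slide": [0,0,-46],"twist": [0,0,0]},
    {"slide": [0,0,-46],"twist": [0,0,0]},
  ],
)

```text
time: 10.85
tcp_pos: [0.5459, 0.3288, 0.0092]
eef_rot: [[0.99, -0.141, 0.0], [-0.141, -0.99, 0.0], [0.0, -0.0, -1.0]]
wrist_force: [-0.2, 0.1, -0.1]
opening: 0.274
grasp_force: 39.4
```

arm_command(
  deltas=[
    {"slide": [0,0,0],"twist": [0,0,0]},
    {"slide": [0,0,0],"twist": [0,0,0]},
    {"slide": [0,0,0],"twist": [0,0,0]},
    {"slide": [0,0,30],"twist": [0,0,0]},
    {"slide": [0,0,70],"twist": [0,0,0]},
    {"slide": [0,0,110],"twist": [0,0,0]},
  ],
  claw=0.4,
)

```text
time: 11.6
tcp_pos: [0.5456, 0.3287, 0.1202]
eef_rot: [[0.99, -0.141, -0.0], [-0.141, -0.99, -0.0], [-0.0, 0.0, -1.0]]
wrist_force: [0.4, 0.2, -0.7]
opening: 0.601
grasp_force: 0.0
```

arm_command(
  deltas=[
    {"slide": [-20,-35,10],"twist": [0,0,0.06]},
    {"slide": [-45,-85,10],"twist": [0,0,0.15]},
    {"slide": [-70,-135,10],"twist": [0,0,0.25]},
    {"slide": [-92,-180,0],"twist": [0,0,0.345]},
    {"slide": [-102,-200,-10],"twist": [0,0,0.345]},
    {"slide": [-105.5,-206,-20],"twist": [0,0,0.345]},
    {"slide": [-105.5,-206,-20],"twist": [0,0,0.345]},
    {"slide": [-105.5,-206,-40],"twist": [0,0,0.345]},
    {"slide": [-105.5,-206,-60],"twist": [0,0,0.345]},
    {"slide": [-105.5,-206,-72],"twist": [0,0,0.345]},
    {"slide": [-105.5,-206,-75],"twist": [0,0,0.345]},
    {"slide": [-105.5,-206,-75],"twist": [0,0,0.345]},
  ],
  claw=0,
)

```text
time: 13.1
tcp_pos: [0.4408, 0.1231, 0.0445]
eef_rot: [[0.979, 0.203, 0.001], [0.203, -0.979, 0.0], [0.001, 0.0, -1.0]]
wrist_force: [0.4, 0.1, -0.1]
opening: 1.003
grasp_force: 0.0
```

arm_command(
  deltas=[
    {"slide": [0,0,0],"twist": [0,0,0]},
    {"slide": [0,0,0],"twist": [0,0,0]},
    {"slide": [0,0,0],"twist": [0,0,0]},
    {"slide": [0,0,0],"twist": [0,0,0]},
    {"slide": [0,0,0],"twist": [0,0,0]},
    {"slide": [0,0,0],"twist": [0,0,0]},
  ],
  claw=1,
)

```text
time: 13.85
tcp_pos: [0.4406, 0.1229, 0.0448]
eef_rot: [[0.979, 0.202, 0.001], [0.202, -0.979, 0.0], [0.001, -0.0, -1.0]]
wrist_force: [-1.6, 0.1, 6.5]
opening: 0.316
grasp_force: 39.3
```

arm_command(
  deltas=[
    {"slide": [0,0,20],"twist": [0,0,0]},
    {"slide": [0,0,50],"twist": [0,0,0]},
    {"slide": [0,-15,75],"twist": [0,0,0]},
    {"slide": [5,-50,85],"twist": [0,0,-0.03]},
    {"slide": [12,-95,85],"twist": [0,0,-0.07]},
    {"slide": [21,-140,85],"twist": [0,0,-0.11]},
    {"slide": [31,-190,85],"twist": [0,0,-0.15]},
    {"slide": [42,-240,85],"twist": [0,0,-0.19]},
    {"slide": [54,-290,85],"twist": [0,0,-0.23]},
    {"slide": [65,-340,85],"twist": [0,0,-0.27]},
    {"slide": [76,-390,85],"twist": [0,0,-0.317]},
    {"slide": [85,-435,85],"twist": [0,0,-0.317]},
    {"slide": [90,-468,80],"twist": [0,0,-0.317]},
    {"slide": [92.5,-484,65],"twist": [0,0,-0.317]},
    {"slide": [92.5,-484,50],"twist": [0,0,-0.317]},
    {"slide": [92.5,-484,40],"twist": [0,0,-0.317]},
    {"slide": [92.5,-484,40],"twist": [0,0,-0.317]},
  ],
)

```text
time: 15.98
tcp_pos: [0.5318, -0.3592, 0.0825]
eef_rot: [[0.994, -0.112, -0.003], [-0.112, -0.994, 0.003], [-0.003, -0.002, -1.0]]
wrist_force: [0.1, -0.6, -0.5]
opening: 0.317
grasp_force: 39.6
```

arm_command(
  deltas=[
    {"slide": [0,0,-20],"twist": [0,0,0]},
    {"slide": [0,0,-36],"twist": [0,0,0]},
    {"slide": [0,0,-44],"twist": [0,0,0]},
    {"slide": [0,0,-46],"twist": [0,0,0]},
    {"slide": [0,0,-46],"twist": [0,0,0]},
  ],
)

```text
time: 16.6
tcp_pos: [0.533, -0.3612, 0.0382]
eef_rot: [[0.994, -0.113, 0.0], [-0.113, -0.994, -0.0], [0.0, 0.0, -1.0]]
wrist_force: [-0.0, 0.2, -0.5]
opening: 0.318
grasp_force: 39.6
```

arm_command(
  deltas=[
    {"slide": [0,0,0],"twist": [0,0,0]},
    {"slide": [0,0,0],"twist": [0,0,0]},
    {"slide": [0,0,0],"twist": [0,0,0]},
    {"slide": [0,0,0],"twist": [0,0,0]},
    {"slide": [0,0,30],"twist": [0,0,0]},
    {"slide": [0,0,70],"twist": [0,0,0]},
    {"slide": [0,0,110],"twist": [0,0,0]},
    {"slide": [0,0,130],"twist": [0,0,0]},
    {"slide": [0,0,130],"twist": [0,0,0]},
  ],
  claw=0.2,
)

```text
time: 17.73
tcp_pos: [0.5337, -0.362, 0.1701]
eef_rot: [[0.994, -0.113, 0.003], [-0.113, -0.994, -0.003], [0.003, 0.002, -1.0]]
wrist_force: [0.4, -0.2, -0.7]
opening: 0.8
grasp_force: 0.0
```

```bash
python3 - <<'E'
from h import *
c,im,d=shot('top'); save('top2',im); np.savez('top',im=im,d=d,P=cloud(c,d)); print(arm.observe()['time'],arm.observe()['tcp_pos'])
E
python3 m.py | grep -E "handle|sleeve|fin|sq"
```

```text
17.775 [ 0.53269308 -0.36107133  0.16795271]
sq 669 z 38.8 mean [ 550.2 -331.3] rect [ 533.1 -361.1] [150.6 149.8] 83.39
handle 124 z 99.5 mean [588.1  33.9] rect [588.2  34.3] [11.9 32.9] 86.41
sleeve 846 z 42.5 mean [581.  -77.3] rect [581.6 -77.2] [130.3  30.1] 86.35
fin 46 z 24.8 mean [642.3  94.8] rect [643.3  95.1] [16.8 13.6] 5.28
  return _methods._mean(a, axis=axis, dtype=dtype,
  ret = ret.dtype.type(ret / rcount)
m.py:8: RuntimeWarning: Mean of empty slice.
  print(name,len(q),'z %.1f'%(np.median(q[:,2])*1e3),'mean',np.round(q[:,:2].mean(0)*1e3,1),'rect',np.round(r[0],1),np.round(r[1],1),round(r[2],2)); return q
  ret = um.true_divide(
```

View pics/top2.png

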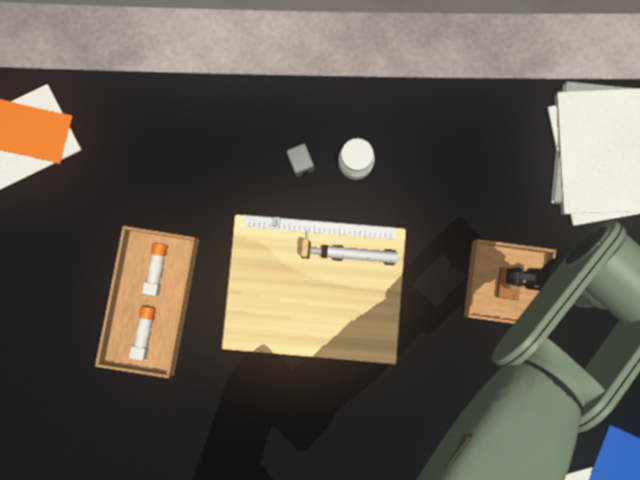

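The two glue sticks are in the long tray at (155,268) and (142,332), and the stamp is in the square tray at (508,283). I'll hover over the clamp now for a close look with the wrist camera.

arm_command(
  deltas=[
    {"slide": [7,40,40],"twist": [0,0,0.01]},
    {"slide": [14,100,60],"twist": [0,0,0.02]},
    {"slide": [21,155,62],"twist": [0,0,0.03]},
    {"slide": [28,210,62],"twist": [0,0,0.04]},
    {"slide": [35,265,62],"twist": [0,0,0.05]},
    {"slide": [42,320,62],"twist": [0,0,0.05]},
    {"slide": [50,370,62],"twist": [0,0,0.05]},
    {"slide": [55,405,62],"twist": [0,0,0.05]},
    {"slide": [57,421,62],"twist": [0,0,0.05]},
    {"slide": [57,421,62],"twist": [0,0,0.05]},
    {"slide": [57,421,62],"twist": [0,0,0.05]},
  ],
  claw=0,
)

```text
time: 19.15
tcp_pos: [0.5895, 0.0585, 0.2296]
eef_rot: [[0.998, -0.064, -0.001], [-0.064, -0.998, -0.001], [-0.001, 0.001, -1.0]]
wrist_force: [-0.5, 0.5, -0.8]
opening: 0.999
grasp_force: 0.0
```

```bash
python3 - <<'E'
from h import *
c,im,d=shot('wrist'); save('w1',im); np.savez('w1',im=im,d=d,P=cloud(c,d)); print(np.round(c['world_from_camera'],3).tolist(),c['fov_y'])
s=arm.observe();print(s['tcp_pos'])
E
```

```text
[[-0.064, 0.963, 0.263, 0.656], [-0.998, -0.062, -0.016, 0.055], [0.001, -0.263, 0.965, 0.373], [0.0, 0.0, 0.0, 1.0]] 62.42511817042387
[0.58965053 0.05831521 0.22984942]
```

View pics/w1.png

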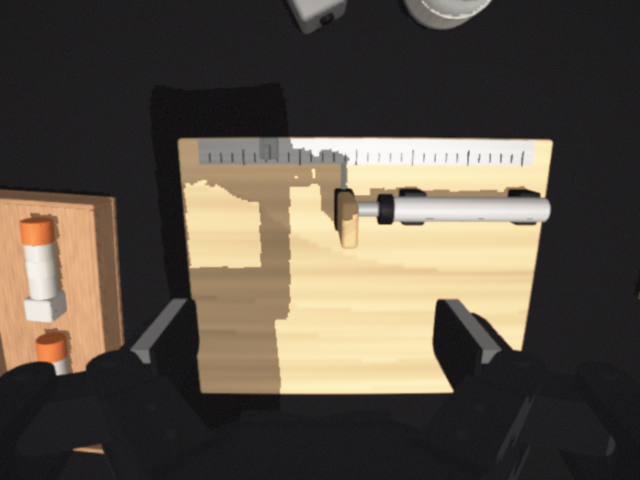

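The sleeve, the handle (348,222) and the rod's pointer near (343,180) are visible. The fin, near (268,150), is in shadow, so I'll enlarge and brighten that area.

```bash
python3 - <<'E'
from h import *
z=np.load('w1.npz'); im,P=z['im'],z['P']
cr=im[130:200,230:370]; save('w1c',cv2.resize((255*(cr/255.)**.6).astype(np.uint8),(784,392),interpolation=cv2.INTER_CUBIC))
yaw=np.radians(-3.65); R=np.array([[np.cos(yaw),np.sin(yaw)],[-np.sin(yaw),np.cos(yaw)]]) # world->board axes
Q=P[...,:2]@R.T*1e3; Z=P[...,2]*1e3
h=np.array([.588,.0343])@R.T*1e3; print('handle board-aligned',h)
def st(n,box,lo,hi):
    u0,v0,u1,v1=box; m=np.zeros(Z.shape,bool);m[v0:v1,u0:u1]=1;m&=(Z>lo)&(Z<hi); q=Q[m]
    print(n,m.sum(),np.round([Z[m].mean(),*q.mean(0),*q.min(0),*q.max(0)],1)); v,u=np.nonzero(m); print(u.min(),u.max(),v.min(),v.max())
st('fin',(250,135,290,172),28,45); st('mid fin',(250,135,290,172),17,28)
st('handle',(325,185,370,255),90,110)
st('pointer',(325,150,365,200),22,34)
st('sleeve',(400,190,520,230),44,60)
m=(Z>90)&(Z<110);m[:,:325]=0;m[:,370:]=0;m[:185]=0;m[255:]=0
r=cv2.minAreaRect((P[m][:,:2]*1e3).astype(np.float32)); print(r)
m=(Z>40)&(Z<60);m[:190]=0;m[230:]=0;m[:,:400]=0;m[:,540:]=0
r=cv2.minAreaRect((P[m][:,:2]*1e3).astype(np.float32)); print(r)
E
```

```text
handle board-aligned [584.62368604  71.6633499 ]
fin 90 [ 36.8 635.2 136.7 629.4 134.9 641.  138.9]
264 269 145 159
mid fin 447 [ 21.  637.6 136.6 624.7 119.2 647.3 154. ]
250 289 137 163
handle 829 [100.6 588.4  72.4 570.2  65.9 604.2  78.1]
340 358 200 248
pointer 163 [ 31.6 613.3  72.7 594.9  65.5 625.6  80. ]
334 351 163 199
sleeve 1773 [ 45.6 587.5 -25.7 579.9 -79.1 595.4  25.2]
400 519 201 219
((590.5409545898438, 34.47407531738281), (12.14622974395752, 34.00109100341797), 86.46067810058594)
((583.8727416992188, -74.04641723632812), (123.81416320800781, 20.291908264160156), 86.59373474121094)
```

View pics/w1c.png

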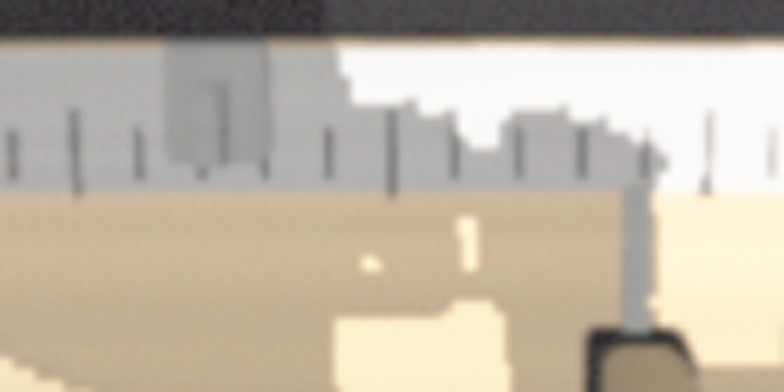

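arm_command(
  deltas=[
    {"slide": [0,-15,-30],"twist": [0,0,0]},
    {"slide": [-0.5,-25.5,-70],"twist": [0,0,0]},
    {"slide": [-0.5,-25.5,-105],"twist": [0,0,0]},
    {"slide": [-0.5,-25.5,-130],"twist": [0,0,0]},
    {"slide": [-0.5,-25.5,-150],"twist": [0,0,0]},
    {"slide": [-0.5,-25.5,-165],"twist": [0,0,0]},
    {"slide": [-0.5,-25.5,-169.5],"twist": [0,0,0]},
    {"slide": [-0.5,-25.5,-169.5],"twist": [0,0,0]},
    {"slide": [-0.5,-25.5,-169.5],"twist": [0,0,0]},
  ],
)

```text
time: 20.32
tcp_pos: [0.5903, 0.0343, 0.0619]
eef_rot: [[0.998, -0.063, 0.002], [-0.063, -0.998, -0.0], [0.002, 0.0, -1.0]]
wrist_force: [-0.5, -0.2, 0.4]
opening: 0.999
grasp_force: 0.0
```

arm_command(
  deltas=[
    {"slide": [0,0,0],"twist": [0,0,0]},
    {"slide": [0,0,0],"twist": [0,0,0]},
    {"slide": [0,0,0],"twist": [0,0,0]},
    {"slide": [0,0,0],"twist": [0,0,0]},
    {"slide": [0,0,0],"twist": [0,0,0]},
    {"slide": [0,0,0],"twist": [0,0,0]},
    {"slide": [0,0,0],"twist": [0,0,0]},
    {"slide": [0,0,0],"twist": [0,0,0]},
  ],
  claw=1,
  grip_force=80,
)

```text
time: 21.32
tcp_pos: [0.5893, 0.0343, 0.0609]
eef_rot: [[0.998, -0.063, -0.0], [-0.063, -0.998, -0.0], [-0.0, 0.0, -1.0]]
wrist_force: [-0.8, -0.7, 2.3]
opening: 0.132
grasp_force: 78.1
```

Gripped. Now the slow pull along (0.063, 0.998), 64 mm to start with.

arm_command(
  deltas=[
    {"slide": [0.3,5,0],"twist": [0,0,0]},
    {"slide": [0.6,10,0],"twist": [0,0,0]},
    {"slide": [1,16,0],"twist": [0,0,0]},
    {"slide": [1.4,22,0],"twist": [0,0,0]},
    {"slide": [1.8,28,0],"twist": [0,0,0]},
    {"slide": [2.2,34,0],"twist": [0,0,0]},
    {"slide": [2.5,40,0],"twist": [0,0,0]},
    {"slide": [2.9,46,0],"twist": [0,0,0]},
    {"slide": [3.3,52,0],"twist": [0,0,0]},
    {"slide": [3.6,57,0],"twist": [0,0,0]},
    {"slide": [3.8,61,0],"twist": [0,0,0]},
    {"slide": [4,63,0],"twist": [0,0,0]},
    {"slide": [4.1,64,0],"twist": [0,0,0]},
    {"slide": [4.1,64,0],"twist": [0,0,0]},
    {"slide": [4.1,64,0],"twist": [0,0,0]},
  ],
)

```text
time: 23.2
tcp_pos: [0.5932, 0.0957, 0.0609]
eef_rot: [[0.998, -0.063, -0.001], [-0.063, -0.998, -0.004], [-0.001, 0.004, -1.0]]
wrist_force: [-2.7, -8.5, 4.9]
opening: 0.132
grasp_force: 78.7
```

```bash
cat > p.py <<'E'
from h import *
import sys
n=sys.argv[1]
c,im,d=shot('wrist'); P=cloud(c,d)
yaw=np.radians(-3.55); R=np.array([[np.cos(yaw),np.sin(yaw)],[-np.sin(yaw),np.cos(yaw)]])
Q=P[...,:2]@R.T*1e3; Z=P[...,2]*1e3
s=arm.observe(); t=np.array(s['tcp_pos'][:2])@R.T*1e3; print('tcp',s['tcp_pos'],t,s['wrist_force'],s['opening'])
cc=np.abs(Q[...,1]-t[1])<25
for nm,m in(('fin',cc&(Z>31)&(Z<45)&(Q[...,0]>t[0]+36)&(Q[...,0]<t[0]+56)),('ptr',cc&(Z>25)&(Z<36)&(Q[...,0]>t[0]+19)&(Q[...,0]<t[0]+36)),('hdl',cc&(Z>92)&(Z<110)&(abs(Q[...,0]-t[0])<25))):
    q=Q[m]; v,u=np.nonzero(m)
    print(nm,m.sum(),len(q) and np.round([Z[m].mean(),*q.mean(0),*q.min(0),*q.max(0)],1),len(u) and (u.min(),u.max(),v.min(),v.max(),u.mean()))
x0,y0=int(sys.argv[2]),int(sys.argv[3]); cr=im[y0:y0+120,x0:x0+160]
save(n,cv2.resize((255*(cr/255.)**.6).astype(np.uint8),(800,600),interpolation=cv2.INTER_CUBIC)); save(n+'f',im)
E
python3 p.py w2 240 100
```

```text
tcp [0.59324611 0.09573975 0.06095281] [586.17959028 132.28957003] [-2.15963853 -7.94001625  4.03480091] 0.12850917822183056
fin 376 [ 36.3 633.3 135.1 622.2 130.9 641.5 137.8] (np.int64(303), np.int64(319), np.int64(160), np.int64(204), np.float64(309.0398936170213))
ptr 340 [ 32.5 613.7 132.7 605.2 130.9 622.2 134.5] (np.int64(311), np.int64(319), np.int64(204), np.int64(242), np.float64(314.9970588235294))
hdl 7636 [101.9 592.  132.6 570.8 107.3 605.  157.3] (np.int64(225), np.int64(409), np.int64(296), np.int64(412), np.float64(315.9874279727606))
```

View pics/w2f.png

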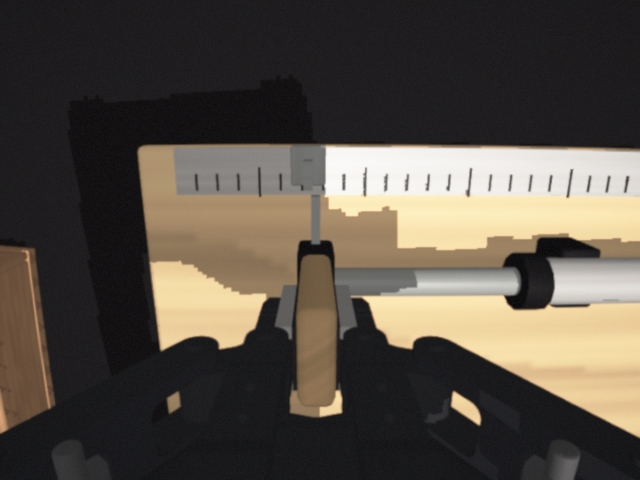

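```bash
sed -i 's/(Z>31)&(Z<45)&(Q\[...,0\]>t\[0\]+36)/(Z>34.5)\&(Z<45)\&(Q[...,0]>t[0]+41)/' p.py; python3 p.py w3 240 110
```

```text
tcp [0.59324163 0.0957474  0.06095601] [586.17465049 132.29692647] [-2.6553905  -9.04547269  4.30789202] 0.13465363292989282
fin 288 [ 37.5 635.6 135.8 629.5 133.9 641.4 137.7] (np.int64(303), np.int64(312), np.int64(161), np.int64(189), np.float64(307.5))
ptr 336 [ 32.5 613.7 132.6 605.2 130.9 622.1 134.5] (np.int64(311), np.int64(319), np.int64(204), np.int64(242), np.float64(315.0238095238095))
hdl 7631 [101.9 592.  132.6 570.4 107.3 605.  157.3] (np.int64(226), np.int64(408), np.int64(296), np.int64(412), np.float64(316.0238500851789))
```

View pics/w3.png

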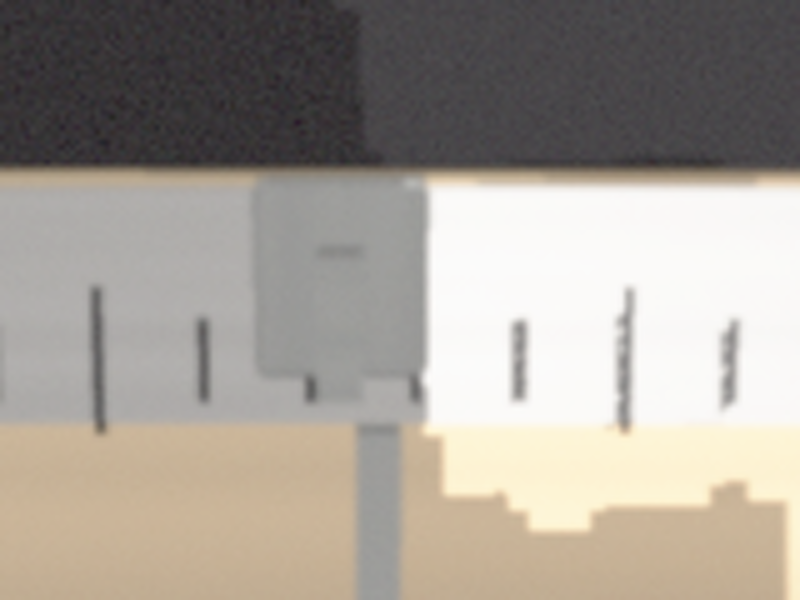

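arm_command(
  deltas=[
    {"slide": [0.1,1.2,0],"twist": [0,0,0]},
    {"slide": [0.1,2.4,0],"twist": [0,0,0]},
    {"slide": [0.2,3.2,0],"twist": [0,0,0]},
    {"slide": [0.2,3.2,0],"twist": [0,0,0]},
    {"slide": [0.2,3.2,0],"twist": [0,0,0]},
    {"slide": [0.2,3.2,0],"twist": [0,0,0]},
  ],
)

```text
time: 24.05
tcp_pos: [0.5934, 0.0987, 0.0609]
eef_rot: [[0.998, -0.063, -0.001], [-0.063, -0.998, -0.004], [-0.001, 0.004, -1.0]]
wrist_force: [-2.3, -9.5, 4.1]
opening: 0.131
grasp_force: 78.7
```

```bash
python3 p.py w4 240 110
```

```text
tcp [0.59345719 0.09875349 0.06094533] [586.20365479 135.31059979] [-3.20742975 -9.53040253  4.24534548] 0.1314177328452351
fin 290 [ 37.5 635.6 135.9 629.5 134.  641.4 137.8] (np.int64(310), np.int64(319), np.int64(161), np.int64(189), np.float64(314.5))
ptr 336 [ 32.5 613.8 135.7 605.2 133.9 622.1 137.5] (np.int64(311), np.int64(319), np.int64(205), np.int64(242), np.float64(315.01488095238096))
hdl 7627 [101.9 592.  135.6 570.5 110.3 605.  160.3] (np.int64(226), np.int64(408), np.int64(296), np.int64(412), np.float64(315.9938376819195))
```

View pics/w4.png

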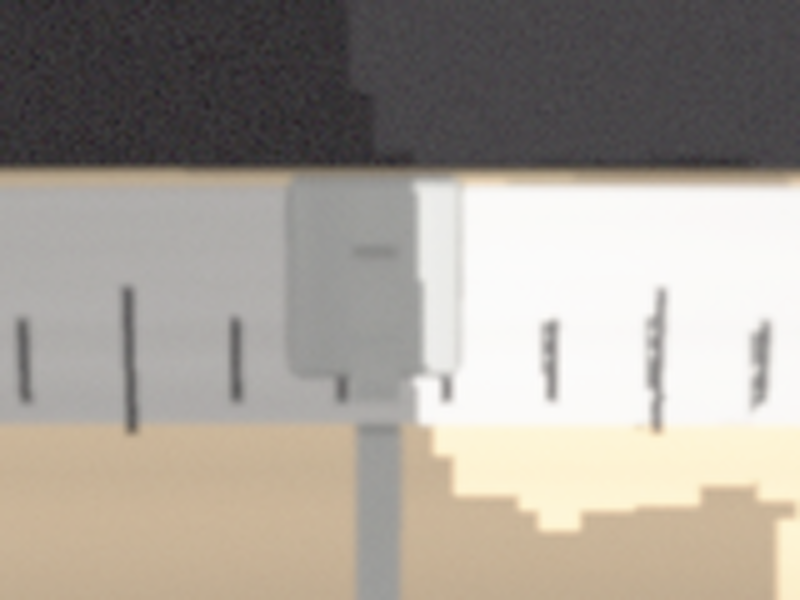

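The fin at x≈375 and the pointer at x≈378 in the crop line up to about 0.2 mm. One last nudge and a settle, then I'll hand in.

arm_command(
  deltas=[
    {"slide": [0,0.2,0],"twist": [0,0,0]},
    {"slide": [0,0.2,0],"twist": [0,0,0]},
    {"slide": [0,0.2,0],"twist": [0,0,0]},
    {"slide": [0,0.2,0],"twist": [0,0,0]},
    {"slide": [0,0.2,0],"twist": [0,0,0]},
    {"slide": [0,0.2,0],"twist": [0,0,0]},
  ],
)

```text
time: 24.85
tcp_pos: [0.5934, 0.0989, 0.0609]
eef_rot: [[0.998, -0.063, -0.001], [-0.063, -0.998, -0.005], [-0.001, 0.005, -1.0]]
wrist_force: [-3.1, -9.8, 4.6]
opening: 0.129
grasp_force: 78.7
```

```bash
python3 p.py w5 240 110; python3 -c "
from rig import arm
print(arm.hand_in())"
```

```text
tcp [0.59341652 0.09885835 0.06093229] [586.15657308 135.41274085] [-2.59433258 -9.14904592  4.06165934] 0.1254930375166641
fin 261 [ 37.5 635.6 135.8 629.5 134.1 641.5 137.4] (np.int64(311), np.int64(319), np.int64(161), np.int64(189), np.float64(315.0))
ptr 331 [ 32.5 613.8 135.8 605.2 134.  622.1 137.6] (np.int64(311), np.int64(319), np.int64(205), np.int64(242), np.float64(314.97885196374625))
hdl 7622 [101.9 592.  135.7 570.8 110.5 605.2 160.4] (np.int64(225), np.int64(408), np.int64(295), np.int64(412), np.float64(316.055234846497))
the job is handed in; nothing more can be done
None
```

The job is handed in at about 25 s: both glue sticks are in the long tray, the stamp is in the square tray, and the gripper is still holding the rod with its pointer level with the mark (both measured at 135.8 mm along the board); I left the jar and sharpener alone.

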